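Strip the disc mill: tub the grinding parts, unlatch the hold-down arm and hold it up

TASK

The disc mill is being stripped for washing. Put its three loose parts (the grinding puck, the grinding ring and the hand screw) into the washing tub; then pull the hold-down arm's spring latch out sideways by its upright handle, lift the arm's nose off the ball to at least 6 cm above where it sat, and finish while still holding it raised, so that the jar can be taken out. Do not let go of the arm at the end, and leave everything else on the bench where it is.

Things in the scene. Friction and masses are not known exactly. Their poses are not given: they have to be found in the camera images.
- tub: open stainless washing tub, loose, 240 x 170 x 60 high, walls and floor 4 thick; origin at the centre of its underside, x along its long side, z up
- puck_mid (a point): solid steel grinding puck (short plain cylinder), 48 diameter, 32 high, about 0.4 kg, standing flat on the bench; the point is its centre, 16 above its underside
- ring_mid (a point): steel grinding ring, 58 outer and 40 inner diameter (wall 9), 32 high, about 0.35 kg, lying flat; the point is its centre, 16 above its underside
- screw_mid (a point): clamp screw (hand screw) standing on its head: black round knob below, 38 diameter and 20 high, with a plain steel shank 12 diameter rising 40 from it; 60 high in all, about 0.09 kg; the point is on its axis half-way up, 30 above the bench
- mill: grey disc mill fixed to the bench: base plate 360 x 180 x 30, steel grinding jar in the middle, motor housing at the rear 155 high. Origin on the bench, at the underside; its -x points to the nose (towards the robot), +x to the motor, z up. The jar's centre is at the origin; the ball stands at x = -120, the arm's hinge at x = +120, y = 0, z = 140, its axis along y. The hold-down arm is an aluminium bar 36 wide from hinge to nose, its top 160 above the bench when down
- ball_center (a point): centre of the steel ball, 30 diameter with a flat underside, on a thin neck at the mill's nose, 130 above the bench, fixed; at the start it sits in the arm's coupler
- socket_mouth (a point): centre of the open underside of the coupler at the nose of the hold-down arm (dark round hood 44 diameter, 31 high, top 161 above the bench when down); rises with the arm; when down it lies at the ball's centre, 130 above the bench
- hold_arm: the hold-down arm, about 0.6 kg, hinged on the mill at the motor end (see mill) and free to swing its nose up by 0.7 rad; it falls back if let go and cannot rise while the latch's fork is under the ball. Origin in the coupler at its nose, straight above the ball's centre and 140 above the bench when down, 240 from the hinge; x runs along the arm towards the hinge, y along the hinge axis. Turning it up by 0.25 rad lifts the nose 60
- latch_handle (a point): grasp point on the latch's upright black handle plate, 12 thick along the mill's y, 32 wide along the mill's x, standing from 106 to 191 above the bench when the arm is down; this point is in the middle of the plate's thickness and width, 25 below its top end, 166 above the bench, 60 to the mill's +y side of the ball. The latch is carried by the arm, so the arm can be lifted by this handle while it is pulled out
- latch (a joint): travel of the latch in m along the mill's +y, straight away from the arm: 0 is sprung shut (fork round the ball's neck), 0.024 is the stop; the ball is free beyond 0.016. A spring pushes back with 5 N when shut and 11 N at the stop
- spanner: flat open-ended spanner, 130 long, lying near the robot's side of the bench (sizes in mm); not part of the job, to be left alone; origin at its underside's centre
- brush: cleaning brush, 180 long, lying behind the loose parts (sizes in mm); not part of the job, to be left alone; origin at its underside's centre
- pen: thin metal pen, 140 long, lying in front of the mill (sizes in mm); not part of the job, to be left alone; origin at its underside's centre
- vial: small capped glass vial, 28 diameter, 50 high, standing in front of the mill (sizes in mm); not part of the job, to be left alone; origin at its underside's centre
- amber_jar: brown glass jar, 64 diameter, 90 high, to the right of the mill (sizes in mm); not part of the job, to be left alone; origin at its underside's centre
- beaker: open glass beaker, 70 diameter, 90 high, beyond the tub (sizes in mm); not part of the job, to be left alone; origin at its underside's centre
- wash_bottle: white plastic bottle, 66 diameter, 170 high, beside the tub (sizes in mm); not part of the job, to be left alone; origin at its underside's centre
- steel_band: thin open steel band ring, 110 diameter, 40 high, on the far side of the mill (sizes in mm); not part of the job, to be left alone; origin at its underside's centre
Mind the look-alikes: they are no part of the job. What is shaped like the part that bears ring_mid but blue or pink is not meant.

How it is judged:
By the outcome, as a careful person would: the job done as asked, in the order asked, and still so for the second after the job is handed in, while the arm keeps its last pose, push and grip.
It also fails if it takes over 72 s, if anything falls off the work surface, if the arm or the gripper's body presses on something with over 40 N, if the wrist force passes 120 N, or if a joint passes its speed limit or range.

ROBOT

A 6-joint arm with a two-finger parallel gripper is mounted at the origin on the work surface. World frame = base frame: x ahead of the robot, y to its left, z up, the work surface at z = 0. Lengths are in m, angles in degrees, forces in N, time in s.
With the tool pointing down it reaches from about 0.3 to 1 m from the base axis. Payload 5.1 kg.
Tool frame: the origin (TCP) lies where the fingers leave the gripper's body, on its centre line; the fingertips stand 78 mm ahead of it and the grasp point (between the pads) lies 59 mm ahead of it (r.tips_ahead is the distance from the TCP to the fingertips, in m); z points along the fingers, y is the line along which they close (so a half turn about z gives the same grasp; the last joint's range is limited). The gripper opens to 95 mm and grips with 3 to 60 N. Pads are 20 mm wide; open, the fingers measure 119 mm over their backs; the gripper's body (75 mm by 180 mm) begins 59 mm behind the grasp point.
Start: joints at [-79.618, 7.093, 94.555, -0, 78.352, -4.733], TCP at [0.169, -0.628, 0.292] pointing down, gripper open.
Joint ranges: [-149.61, 149.61], [-58.7, 133.49], [1.44, 155.28], [-77.14, 257.14], [18.33, 153.61], [-166.67, 166.67]. Speed limits (degrees/s): [147.25, 147.25, 180, 180, 180, 180].

INTERFACE

Orientations are given as a 3x3 rotation matrix whose columns are the frame's x, y, z axes.
In Python, from station import r gives the robot as it stands.
- The arm moves only by the tool play_rows, never from a script. Its argument "deltas" is a list of rows, each a list of 7 numbers: the finger opening in mm, from 0 to 95.1, then the shift along the tool's x, y, z in mm, then the turn, a rotation vector about the tool's x, y, z in degrees. In form: [[gripper, x, y, z, ax, ay, az], ...]. A call has 1 to 12 rows; each row is the pose to reach, as a shift and turn from the pose commanded when the call began, along the tool's axes at that moment; what a row does not reach only later rows make up. A row lasts 1/10 s, in which the tool goes at most 50 mm and 8.59 degrees, less where a joint would pass 70% of its speed; a pose out of reach is approached as far as the arm can. A call with a gripper value outside its range is refused whole. The fingers move at their own pace and stop on an object; "grip_force" is the grip in N (left out, the last holds). Time passes only in rows, so rows that repeat a pose let the fingers close. It gives the time, the measured TCP pose, the force, the opening and the grip force at its end, in the units of the state.
- r.sense(): the state, without advancing time (a new reading comes with each control period).
- r.snapshot(name): name is "scene" or "top"; returns (picture, depth): 480x640x3 uint8, red, green, blue; 480x640 float32, m along the optical axis (not along the pixel's ray), 0 where there is no reading.
- r.get_calibration(name): a dict with "fx", "fy", "cx", "cy" (pixels), "k1" (the pictures are not rectified: a ray, as slopes to the right and down, at radius r is drawn at 1 + k1 r^2 times it, then the intrinsics apply), "position" and "orientation" of the camera in the world. Camera axes: x right, y down, z forward; pixel columns grow to the right and rows downward; lengths in m; the calibration is good to about 2 mm. A picture is of the moment at which its call begins. get_calibration takes no time and is no camera call.
- r.finish_job(): hands the job in; it is judged then, once.
The state is a dict: "t": time; "joints": joint angles; "qvel": joint speeds; "effort": joint torques, N m; "eef_pos": TCP position; "eef_rot": TCP orientation; "contact_force": force on the tool from outside, world axes, zero at the start; "torque": the same for the moment, N m; "gripper_width": finger opening in m; "grip_force": force on a finger pad.
Only numpy, scipy, OpenCV 4.12 (cv2) and the standard library are available. Lean on these libraries where they do the work, as an engineer would, in place of code of your own. Each camera call takes 0.05 s, during which the arm holds its last target. There are 200 camera calls.

## Working session

There is one attempt and no reset: what is moved stays moved. The work goes in short steps, Python scripts to look and compute and a tool call to move; the robot and the scene stay as the last step left them, time stands still between calls to the robot, and variables do not carry over. Pictures are saved under pics/ and viewed, at most 10 in all, crops included, and the job is handed in when it is done.

Besides the shell and the picture viewer there is one more tool, called after "Emit:" in YAML: its name, and indented under it one key for each argument. play_rows: Moves the arm, as the interface text tells. Its arguments: {"type":"object","properties":{"deltas":{"type":"array","items":{"type":"array","items":{"type":"number"}}},"grip_force":{"type":"number"}},"required":["deltas"]}

```bash
ls; mkdir -p pics; cat > h.py <<'E'
import numpy as np,cv2
from station import r
def snap(n,f=None):
    p,d=r.snapshot(n)
    np.savez(f'/tmp/{n}.npz',p=p,d=d)
    if f: cv2.imwrite(f'pics/{f}.png',p[:,:,::-1])
    return p,d
def rays(n,uv):
    c=r.get_calibration(n); uv=np.atleast_2d(uv).astype(float)
    K=np.array([[c['fx'],0,c['cx']],[0,c['fy'],c['cy']],[0,0,1.]])
    s=cv2.undistortPoints(uv[:,None],K,np.array([c['k1'],0,0,0.]))[:,0]
    R=np.array(c['orientation']);return np.array(c['position']),R,np.c_[s,np.ones(len(s))]
def onplane(n,uv,z):
    o,R,s=rays(n,uv); w=s@R.T
    return o+w*((z-o[2])/w[:,2])[:,None]
def bydepth(n,uv,d):
    o,R,s=rays(n,uv); return o+(s*np.reshape(d,(-1,1)))@R.T
E
python3 - <<'E'
from h import *
for n in('scene','top'):
    snap(n,n+'0'); c=r.get_calibration(n); print(n,{k:np.round(v,3).tolist() for k,v in c.items()})
s=r.sense();print(s['t'],s['eef_rot'],s['contact_force'])
E
```

```text
pics
scene {'fx': 581.535, 'fy': 581.535, 'cx': 321.677, 'cy': 231.995, 'k1': -0.012, 'position': [0.968, -0.728, 1.591], 'orientation': [[0.853, 0.459, -0.249], [0.522, -0.735, 0.432], [0.015, -0.499, -0.867]]}
top {'fx': 597.398, 'fy': 597.398, 'cx': 325.257, 'cy': 237.571, 'k1': -0.146, 'position': [0.347, 0.013, 1.719], 'orientation': [[-0.022, -0.992, 0.127], [-1.0, 0.023, 0.004], [-0.007, -0.127, -0.992]]}
0.1 [[ 9.65400165e-01  2.60772683e-01 -3.58280022e-04]
 [ 2.60772898e-01 -9.65398459e-01  1.81983769e-03]
 [ 1.28680977e-04 -1.85030133e-03 -9.99998280e-01]] [ 0.61124335  0.0562113  -0.44117811]
```

View pics/top0.png

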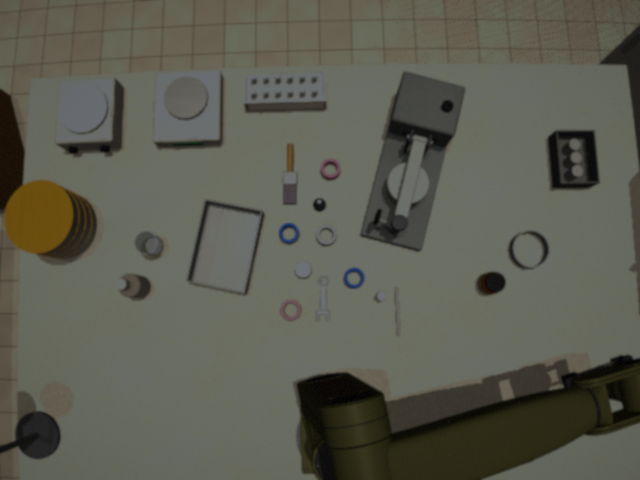

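View pics/scene0.png

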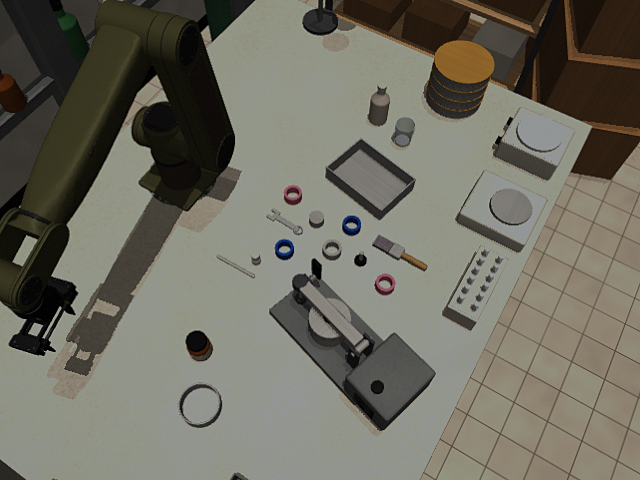

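Top view: the steel ring is at (326,236). Its look-alikes are blue rings at (289,233) and (354,278) and pink rings at (330,169) and (290,310). The puck is at (303,270), and the smaller vial at (380,297) could be mistaken for it. The screw is at (319,204), the tub at (227,247), the mill nose at (395,220) and the dark latch handle at about (378,218). By description I choose the grey ring, the plain 48 mm disc and the black knob, and I'll check them in a close crop.

```bash
python3 - <<'E'
from h import *
T=np.load('/tmp/top.npz');S=np.load('/tmp/scene.npz')
a=cv2.resize(T['p'][130:330,270:470],None,fx=2.9,fy=2.9,interpolation=cv2.INTER_CUBIC)
b=cv2.resize(S['p'][180:380,260:400],None,fx=1.5,fy=2.9)
b=cv2.resize(S['p'][190:390,250:325+0],(218,580)) if 0 else cv2.resize(S['p'][200:380,250:400],None,fx=1.45,fy=1.45)
cv2.imwrite('pics/crop1.png',cv2.convertScaleAbs(a,alpha=1.7)[:,:,::-1])
for nm,uv in dict(ring=(326,236),puck=(303,270),screw=(319,204),vial=(380,297),tub=(227,247),pen=(397,311)).items():
    d=T['d'][uv[1],uv[0]]; print(nm,bydepth('top',uv,d).round(3),onplane('top',uv,.02).round(3))
# tub: depth height map
d=T['d'];v,u=np.mgrid[:480,:640]
P=bydepth('top',np.c_[u.ravel(),v.ravel()],d.ravel()).reshape(480,640,3)
print('bench z',np.median(P[300:340,430:470,2]))
Z=P[...,2]
np.save('/tmp/P.npy',P)
m=((Z>.052)&(Z<.068)).astype(np.uint8); m[:,:175]=0;m[:,280:]=0;m[:190]=0;m[310:]=0
pts=P[m>0][:,:2].astype(np.float32);print('tub',cv2.minAreaRect(pts*1000))
for nm,box in dict(ring=(310,222,342,250),puck=(292,259,314,281),screw=(310,194,330,214),vial=(372,288,388,306),blue1=(276,222,302,246),blue2=(342,266,367,291),pink=(317,158,343,182)).items():
    x0,y0,x1,y1=box; z=Z[y0:y1,x0:x1]; q=P[y0:y1,x0:x1]
    top=np.percentile(z[z>.012],90) if (z>.012).any() else 0
    sel=(z>.6*top); print(nm,'top',round(float(top),3),cv2.minEnclosingCircle((q[sel][:,:2]*1000).astype(np.float32)), q[sel].mean(0).round(4))
E
```

```text
ring [[ 0.573  0.018 -0.   ]] [[0.57  0.018 0.02 ]]
puck [[0.473 0.085 0.034]] [[0.474 0.086 0.02 ]]
screw [[0.66  0.036 0.04 ]] [[0.664 0.036 0.02 ]]
vial [[ 0.391 -0.128  0.054]] [[ 0.392 -0.131  0.02 ]]
tub [[0.547 0.307 0.   ]] [[0.545 0.303 0.02 ]]
pen [[ 0.351 -0.18   0.006]] [[ 0.351 -0.178  0.02 ]]
bench z 0.0007105842053297673
tub ((545.458740234375, 305.6836242675781), (171.75567626953125, 241.95050048828125), 77.31436157226562)
ring top 0.037 ((474.33050537109375, 16.60540771484375), 126.91815185546875) [0.5701 0.0171 0.0513]
puck top 0.038 ((421.9541320800781, 54.72911071777344), 85.43070983886719) [0.4726 0.0838 0.0708]
screw top 0.057 ((508.8286437988281, 24.148529052734375), 161.75393676757812) [0.6356 0.0332 0.1995]
vial top 0.056 ((371.96343994140625, -66.5044937133789), 83.09362030029297) [ 0.3939 -0.1307  0.0717]
blue1 top 0.037 ((580.968505859375, 124.49346923828125), 29.139699935913086) [0.5813 0.1248 0.0319]
blue2 top 0.037 ((409.7607116699219, -31.562267303466797), 76.53170013427734) [ 0.4477 -0.0582  0.0506]
pink top 0.037 ((572.5795288085938, 8.594489097595215), 225.154052734375) [0.7651 0.0013 0.0414]
```

View pics/crop1.png

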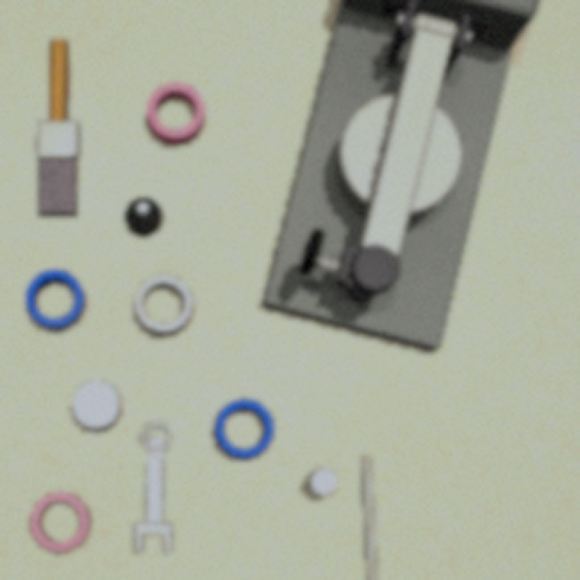

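The crop confirms the choice: the grey ring is at crop (163,305), the plain disc puck at (97,404), and the screw with its black knob and bright shank at (143,217). The latch handle is at about (314,243) and the coupler at (376,268).

```bash
python3 - <<'E'
from h import *
def cloud(n):
    f=np.load(f'/tmp/{n}.npz');v,u=np.mgrid[:480,:640]
    return f['p'],bydepth(n,np.c_[u.ravel(),v.ravel()],f['d'].ravel()).reshape(480,640,3)
g={'ring':(.570,.018,.026,.036,.04),'puck':(.473,.085,.026,.037,.035),'screwshank':(.662,.036,.045,.065,.02),'screwknob':(.662,.036,.012,.03,.03)}
for n in('top','scene'):
    p,P=cloud(n);Z=P[...,2]
    for k,(x,y,z0,z1,rad) in g.items():
        m=(np.hypot(P[...,0]-x,P[...,1]-y)<rad)&(Z>z0)&(Z<z1)
        q=P[m]; 
        if len(q)>3: print(n,k,len(q),q.mean(0).round(4),((q.min(0)+q.max(0))/2).round(4))
    # mill
    near=(np.hypot(P[...,0]-.64,P[...,1]+.2)<.25)
    m=near&(Z>.168)&(Z<.21)&(np.hypot(P[...,0]-.6,P[...,1]+.15)<.12);q=P[m];print(n,'handle',len(q),q.mean(0).round(4),q.min(0).round(3),q.max(0).round(3))
    m=near&(Z>.15)&(Z<.17); 
    mm=m.astype(np.uint8); c,l,st,ce=cv2.connectedComponentsWithStats(mm)
    for i in range(1,c):
        if st[i,4]>80:
            q=P[l==i]; print(n,'armtop',st[i].tolist(),[np.round(t,1) for t in cv2.minAreaRect((q[:,:2]*1000).astype(np.float32))])
    m=near&(Z>.024)&(Z<.036)
    q=P[cv2.erode(m.astype(np.uint8),np.ones((3,3)))>0]; print(n,'base',[np.round(t,1) for t in cv2.minAreaRect((q[:,:2]*1000).astype(np.float32))])
print('coupler top', onplane('top',(399.7,222.4),.161), 'arm far', onplane('top',(270+437/2.9,130+18/2.9),.16),'handle',onplane('top',(270+314/2.9,130+240/2.9),.19))
E
```

```text
top ring 129 [0.572  0.0171 0.0314] [0.5731 0.0165 0.0312]
top puck 169 [0.4754 0.0857 0.032 ] [0.4758 0.0853 0.0315]
top screwshank 14 [0.664  0.0352 0.0588] [0.6643 0.0355 0.0581]
top screwknob 103 [0.6621 0.0352 0.0202] [0.6638 0.0363 0.0209]
top handle 77 [ 0.6016 -0.1312  0.185 ] [ 0.57  -0.21   0.168] [ 0.707 -0.111  0.201]
top armtop [391, 111, 65, 26, 739] [array([ 862.1, -255.7]), array([178.4,  41.2]), np.float64(73.8)]
top armtop [391, 130, 42, 101, 1343] [array([ 697.9, -208.3]), array([ 65.4, 279.5]), np.float64(73.6)]
top base [array([ 650.3, -181.6]), array([240. , 442.3]), np.float64(58.5)]
scene ring 123 [0.573  0.0196 0.031 ] [0.5725 0.0216 0.031 ]
scene puck 140 [0.4752 0.0875 0.032 ] [0.4752 0.0878 0.0316]
scene screwshank 18 [0.6646 0.0359 0.0562] [0.6643 0.0371 0.0543]
scene screwknob 94 [0.6651 0.0349 0.0199] [0.6639 0.0384 0.0207]
scene handle 87 [ 0.6047 -0.1286  0.1837] [ 0.571 -0.219  0.168] [ 0.694 -0.11   0.197]
scene armtop [292, 273, 82, 85, 1429] [array([ 697.3, -210.7]), array([ 69.1, 278.1]), np.float64(74.5)]
scene armtop [346, 332, 54, 53, 872] [array([ 862.9, -255.8]), array([179.8,  40.4]), np.float64(73.8)]
scene base [array([ 646.8, -149.3]), array([296.1, 380.2]), np.float64(79.7)]
coupler top [[ 0.58328881 -0.17778208  0.161     ]] arm far [[ 0.81834355 -0.24476771  0.16      ]] handle [[ 0.60544662 -0.11944363  0.19      ]]
```

```bash
cat >> h.py <<'E'
def to(*pts):
    s=r.sense();R=np.array(s['eef_rot']);p=np.array(s['eef_pos'])
    print('t',round(s['t'],2),'tcp',p.round(4),'yaw',np.degrees(np.arctan2(R[1,0],R[0,0])).round(1),'w',round(s['gripper_width']*1000,1),'F',np.round(s['contact_force'],1))
    for q in pts: print(q,'->',((np.array(q)-p)@R*1000).round(1))
E
python3 -c "
from h import *
to((.4755,.0865,.20),(.4755,.0865,.081))"
```

```text
t 0.1 tcp [ 0.1694 -0.6271  0.2911] yaw 15.1 w 95.1 F [ 0.6  0.1 -0.4]
(0.4755, 0.0865, 0.2) -> [ 481.6 -608.9   92.3]
(0.4755, 0.0865, 0.081) -> [ 481.6 -608.7  211.3]
```

Emit:
play_rows:
  deltas:
    - [75,481,-609,30,0,0,0]
    - [75,481,-609,30,0,0,0]
    - [75,481,-609,30,0,0,0]
    - [75,481,-609,30,0,0,0]
    - [75,481,-609,30,0,0,0]
    - [75,481,-609,30,0,0,0]
    - [75,481,-609,30,0,0,0]
    - [75,481,-609,30,0,0,0]
    - [75,481,-609,30,0,0,0]
    - [75,481,-609,30,0,0,0]
    - [75,481,-609,30,0,0,0]
    - [75,481,-609,30,0,0,0]

```text
t: 1.3
eef_pos: [0.4056, -0.0743, 0.2689]
eef_rot: [[0.965, 0.261, 0.001], [0.261, -0.965, -0.0], [0.001, 0.0, -1.0]]
contact_force: [0.7, -0.3, 0.9]
gripper_width: 0.0752
grip_force: 0.0
```

```bash
python3 -c "
from h import *
to((.4755,.0865,.15),(.4755,.0865,.081))"
```

```text
t 1.3 tcp [ 0.4056 -0.0743  0.2689] yaw 15.1 w 75.2 F [ 0.7 -0.3  0.9]
(0.4755, 0.0865, 0.15) -> [ 109.3 -137.1  118.9]
(0.4755, 0.0865, 0.081) -> [ 109.3 -137.1  187.9]
```

Emit:
play_rows:
  deltas:
    - [75,109,-137,60,0,0,0]
    - [75,109,-137,80,0,0,0]
    - [75,109,-137,80,0,0,0]
    - [75,109,-137,80,0,0,0]
    - [75,109,-137,80,0,0,0]
    - [75,109,-137,80,0,0,0]
    - [75,109,-137,80,0,0,0]

```text
t: 2.0
eef_pos: [0.4751, 0.0837, 0.1896]
eef_rot: [[0.966, 0.26, 0.001], [0.26, -0.966, -0.0], [0.001, 0.0, -1.0]]
contact_force: [-0.1, -0.1, -0.0]
gripper_width: 0.0748
grip_force: 0.0
```

```bash
python3 -c "
from h import *
to((.4755,.0865,.15),(.4755,.0865,.081))"
```

```text
t 2.0 tcp [0.4751 0.0837 0.1896] yaw 15.1 w 74.8 F [-0.1 -0.1 -0. ]
(0.4755, 0.0865, 0.15) -> [ 1.1 -2.6 39.6]
(0.4755, 0.0865, 0.081) -> [  1.1  -2.7 108.6]
```

Emit:
play_rows:
  deltas:
    - [75,1,-2,45,0,0,0]
    - [75,1,-2,85,0,0,0]
    - [75,1,-2,105,0,0,0]
    - [75,1,-2,108,0,0,0]
    - [75,1,-2,108,0,0,0]
    - [40,1,-2,108,0,0,0]
    - [40,1,-2,108,0,0,0]
    - [40,1,-2,108,0,0,0]
    - [40,1,-2,108,0,0,0]
    - [40,1,-2,108,0,0,0]
    - [40,1,-2,108,0,0,0]
  grip_force: 30

```text
t: 3.1
eef_pos: [0.476, 0.0867, 0.0819]
eef_rot: [[0.965, 0.261, 0.001], [0.261, -0.965, 0.0], [0.001, -0.0, -1.0]]
contact_force: [-1.7, -0.1, 5.6]
gripper_width: 0.0478
grip_force: 30.0
```

```bash
python3 -c "
from h import *
to((.4755,.0865,.20),(.482,.320,.20),(.482,.320,.09))"
```

```text
t 3.1 tcp [0.476  0.0867 0.0819] yaw 15.1 w 47.8 F [-1.7 -0.1  5.6]
(0.4755, 0.0865, 0.2) -> [  -0.4    0.  -118.1]
(0.482, 0.32, 0.2) -> [  66.8 -223.7 -118. ]
(0.482, 0.32, 0.09) -> [  66.6 -223.7   -8. ]
```

Emit:
play_rows:
  deltas:
    - [40,0,0,-40,0,0,0]
    - [40,0,0,-85,0,0,0]
    - [40,20,-40,-110,0,0,0]
    - [40,33,-85,-110,0,0,0]
    - [40,45,-130,-110,0,0,0]
    - [40,57,-175,-110,0,0,0]
    - [40,67,-215,-110,0,0,0]
    - [40,67,-224,-110,0,0,0]
    - [40,67,-224,-110,0,0,0]
    - [40,67,-224,-110,0,0,0]

```text
t: 4.1
eef_pos: [0.481, 0.3191, 0.1896]
eef_rot: [[0.965, 0.261, -0.002], [0.261, -0.965, -0.002], [-0.003, 0.001, -1.0]]
contact_force: [-0.2, -0.5, -5.0]
gripper_width: 0.0477
grip_force: 30.0
```

```bash
python3 -c "
from h import *
to((.482,.320,.088))"
```

```text
t 4.1 tcp [0.481  0.3191 0.1896] yaw 15.1 w 47.7 F [-0.2 -0.5 -5. ]
(0.482, 0.32, 0.088) -> [  1.4  -0.7 101.6]
```

Emit:
play_rows:
  deltas:
    - [40,0,0,40,0,0,0]
    - [40,0,0,80,0,0,0]
    - [40,0,0,98,0,0,0]
    - [40,0,0,100,0,0,0]
    - [40,0,0,100,0,0,0]
    - [70,0,0,100,0,0,0]
    - [70,0,0,100,0,0,0]
    - [70,0,0,100,0,0,0]
    - [70,0,0,60,0,0,0]
    - [70,0,0,15,0,0,0]
    - [70,0,0,0,0,0,0]
    - [70,0,0,0,0,0,0]

```text
t: 5.3
eef_pos: [0.4838, 0.3214, 0.1959]
eef_rot: [[0.965, 0.261, 0.008], [0.261, -0.965, 0.004], [0.009, -0.002, -1.0]]
contact_force: [0.6, 0.5, -0.2]
gripper_width: 0.0703
grip_force: 0.0
```

```bash
python3 -c "
from h import *
to((.5725,.0185,.18),(.5725,.0185,.0815))"
```

```text
t 5.3 tcp [0.4838 0.3214 0.1959] yaw 15.1 w 70.3 F [ 0.6  0.5 -0.2]
(0.5725, 0.0185, 0.18) -> [  6.5 315.6  15.3]
(0.5725, 0.0185, 0.0815) -> [  5.6 315.8 113.8]
```

Emit:
play_rows:
  deltas:
    - [80,2,45,0,0,0,0]
    - [80,3,95,5,0,0,0]
    - [80,4,145,5,0,0,0]
    - [80,5,195,10,0,0,0]
    - [80,6,245,10,0,0,0]
    - [80,6,290,10,0,0,0]
    - [80,6,315,10,0,0,0]
    - [80,6,315,10,0,0,0]
    - [80,6,315,10,0,0,0]
    - [80,6,315,10,0,0,0]

```text
t: 6.3
eef_pos: [0.5689, 0.0187, 0.1799]
eef_rot: [[0.965, 0.262, -0.002], [0.262, -0.965, 0.0], [-0.002, -0.001, -1.0]]
contact_force: [-0.9, 0.3, 0.1]
gripper_width: 0.0799
grip_force: 0.0
```

```bash
python3 -c "
from h import *
to((.5725,.0185,.0815))"
```

```text
t 6.3 tcp [0.5689 0.0187 0.1799] yaw 15.2 w 79.9 F [-0.9  0.3  0.1]
(0.5725, 0.0185, 0.0815) -> [ 3.6  1.2 98.4]
```

Emit:
play_rows:
  deltas:
    - [80,3,1,40,0,0,0]
    - [80,3,1,80,0,0,0]
    - [80,3,1,96,0,0,0]
    - [80,3,1,98,0,0,0]
    - [80,3,1,98,0,0,0]
    - [50,3,1,98,0,0,0]
    - [50,3,1,98,0,0,0]
    - [50,3,1,98,0,0,0]
    - [50,3,1,98,0,0,0]
    - [50,3,1,98,0,0,0]
  grip_force: 30

```text
t: 7.3
eef_pos: [0.5737, 0.0177, 0.0846]
eef_rot: [[0.966, 0.26, 0.002], [0.26, -0.966, 0.001], [0.002, -0.0, -1.0]]
contact_force: [-0.6, 2.0, 5.6]
gripper_width: 0.058
grip_force: 30.0
```

```bash
python3 -c "
from h import *
to((.546,.306,.19))"
```

```text
t 7.3 tcp [0.5737 0.0177 0.0846] yaw 15.1 w 58.0 F [-0.6  2.   5.6]
(0.546, 0.306, 0.19) -> [  48.5 -285.6 -105.2]
```

Emit:
play_rows:
  deltas:
    - [50,0,0,-40,0,0,0]
    - [50,0,0,-85,0,0,0]
    - [50,10,-35,-105,0,0,0]
    - [50,18,-80,-105,0,0,0]
    - [50,26,-125,-105,0,0,0]
    - [50,34,-170,-105,0,0,0]
    - [50,41,-215,-105,0,0,0]
    - [50,46,-260,-105,0,0,0]
    - [50,48,-285,-105,0,0,0]
    - [50,48,-285,-105,0,0,0]
    - [50,48,-285,-105,0,0,0]

```text
t: 8.4
eef_pos: [0.5442, 0.3051, 0.1869]
eef_rot: [[0.965, 0.262, -0.002], [0.262, -0.965, -0.002], [-0.002, 0.001, -1.0]]
contact_force: [0.3, -0.9, -3.0]
gripper_width: 0.0587
grip_force: 30.0
```

```bash
python3 -c "
from h import *
to((.546,.306,.091))"
```

```text
t 8.4 tcp [0.5442 0.3051 0.1869] yaw 15.2 w 58.7 F [ 0.3 -0.9 -3. ]
(0.546, 0.306, 0.091) -> [ 2.2 -0.5 95.9]
```

Emit:
play_rows:
  deltas:
    - [50,2,0,40,0,0,0]
    - [50,2,0,80,0,0,0]
    - [50,2,0,94,0,0,0]
    - [50,2,0,95,0,0,0]
    - [50,2,0,95,0,0,0]
    - [75,2,0,95,0,0,0]
    - [75,2,0,95,0,0,0]
    - [75,2,0,95,0,0,0]
    - [75,2,0,60,0,0,0]
    - [75,2,0,15,0,0,0]
    - [75,2,0,-10,0,0,0]
    - [50,2,0,-10,0,0,0]

```text
t: 9.6
eef_pos: [0.5496, 0.3071, 0.2052]
eef_rot: [[0.965, 0.261, 0.011], [0.261, -0.965, 0.005], [0.012, -0.002, -1.0]]
contact_force: [-0.4, 0.3, 0.3]
gripper_width: 0.0711
grip_force: 0.0
```

```bash
python3 -c "
from h import *
to((.664,.0355,.19),(.664,.0355,.103))"
```

```text
t 9.6 tcp [0.5496 0.3071 0.2052] yaw 15.1 w 71.1 F [-0.4  0.3  0.3]
(0.664, 0.0355, 0.19) -> [ 39.4 292.   15.1]
(0.664, 0.0355, 0.103) -> [ 38.4 292.2 102.1]
```

Emit:
play_rows:
  deltas:
    - [50,6,45,0,0,0,0]
    - [40,13,95,0,0,0,0]
    - [40,20,145,0,0,0,0]
    - [40,27,195,0,0,0,0]
    - [40,34,240,0,0,0,0]
    - [40,41,280,0,0,0,0]
    - [40,42,291,0,0,0,0]
    - [40,42,291,0,0,0,0]
    - [40,42,291,0,0,0,0]
    - [40,42,291,0,0,0,0]
    - [40,42,291,0,0,0,0]

```text
t: 10.7
eef_pos: [0.6627, 0.0372, 0.198]
eef_rot: [[0.965, 0.263, -0.0], [0.263, -0.965, 0.0], [-0.0, -0.0, -1.0]]
contact_force: [0.1, -0.5, 0.6]
gripper_width: 0.0399
grip_force: 0.0
```

```bash
python3 -c "
from h import *
to((.664,.0355,.104))
snap('scene')
a=np.load('/tmp/scene.npz')['p'][130:330,280:460]
cv2.imwrite('pics/s2.png',cv2.convertScaleAbs(cv2.resize(a,None,fx=2.9,fy=2.9),alpha=1.5)[:,:,::-1])"
```

```text
t 10.7 tcp [0.6627 0.0372 0.198 ] yaw 15.2 w 39.9 F [ 0.1 -0.5  0.6]
(0.664, 0.0355, 0.104) -> [ 0.8  2.  94. ]
```

View pics/s2.png

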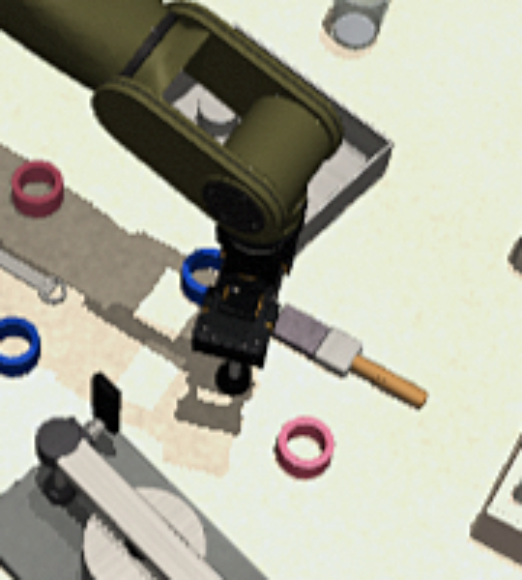

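The picture shows the gripper above the screw, whose knob is at crop (232,378). The puck is in the tub at (215,110), and the blue ring and brush are untouched. I'll descend on the shank.

Emit:
play_rows:
  deltas:
    - [40,1,2,40,0,0,0]
    - [40,1,2,75,0,0,0]
    - [40,1,2,92,0,0,0]
    - [40,1,2,94,0,0,0]
    - [40,1,2,94,0,0,0]
    - [5,1,2,94,0,0,0]
    - [5,1,2,94,0,0,0]
    - [5,1,2,94,0,0,0]
    - [5,1,2,94,0,0,0]
    - [5,1,2,94,0,0,0]
  grip_force: 20

```text
t: 11.75
eef_pos: [0.6651, 0.0341, 0.105]
eef_rot: [[0.965, 0.261, 0.001], [0.261, -0.965, 0.0], [0.001, 0.0, -1.0]]
contact_force: [-0.9, 0.1, 2.9]
gripper_width: 0.0117
grip_force: 20.0
```

```bash
python3 -c "
from h import *
to((.609,.291,.21))"
```

```text
t 11.75 tcp [0.6651 0.0341 0.105 ] yaw 15.1 w 11.7 F [-0.9  0.1  2.9]
(0.609, 0.291, 0.21) -> [  12.9 -262.6 -105. ]
```

Emit:
play_rows:
  deltas:
    - [5,0,0,-40,0,0,0]
    - [5,0,0,-85,0,0,0]
    - [5,2,-35,-105,0,0,0]
    - [5,4,-80,-105,0,0,0]
    - [5,6,-125,-105,0,0,0]
    - [5,8,-170,-105,0,0,0]
    - [5,10,-215,-105,0,0,0]
    - [5,13,-250,-105,0,0,0]
    - [5,13,-262,-105,0,0,0]
    - [5,13,-262,-105,0,0,0]
    - [5,13,-262,-105,0,0,0]

```text
t: 12.85
eef_pos: [0.6091, 0.2894, 0.2087]
eef_rot: [[0.965, 0.26, -0.0], [0.26, -0.965, -0.001], [-0.001, 0.001, -1.0]]
contact_force: [-0.3, -0.3, -1.2]
gripper_width: 0.0117
grip_force: 20.0
```

```bash
python3 -c "
from h import *
to((.609,.291,.111))"
```

```text
t 12.85 tcp [0.6091 0.2894 0.2087] yaw 15.1 w 11.7 F [-0.3 -0.3 -1.2]
(0.609, 0.291, 0.111) -> [ 0.4 -1.7 97.7]
```

Emit:
play_rows:
  deltas:
    - [5,0,0,40,0,0,0]
    - [5,0,0,80,0,0,0]
    - [5,0,0,96,0,0,0]
    - [5,0,0,97,0,0,0]
    - [5,0,0,97,0,0,0]
    - [30,0,0,97,0,0,0]
    - [30,0,0,97,0,0,0]
    - [30,0,0,97,0,0,0]
    - [30,0,0,60,0,0,0]
    - [30,0,0,15,0,0,0]
    - [30,0,0,-30,0,0,0]
    - [30,0,0,-60,0,0,0]

```text
t: 14.05
eef_pos: [0.6098, 0.2908, 0.2743]
eef_rot: [[0.965, 0.261, 0.006], [0.261, -0.965, 0.002], [0.006, -0.001, -1.0]]
contact_force: [0.3, 0.3, 0.4]
gripper_width: 0.0297
grip_force: 0.0
```

```bash
python3 -c "
from h import *
to((.6,-.12,.30),(.6,-.12,.225))
s=r.sense();print(s['joints'])
"
```

```text
t 14.05 tcp [0.6098 0.2908 0.2743] yaw 15.1 w 29.7 F [0.3 0.3 0.4]
(0.6, -0.12, 0.3) -> [-116.5  394.   -26.7]
(0.6, -0.12, 0.225) -> [-117.   394.1   48.3]
[2.09473459e+01 1.07333029e+01 9.22295798e+01 3.88763460e-05
 7.66957768e+01 9.58190508e+01]
```

```bash
python3 - <<'E'
from h import *
a=np.radians(-16.2);Rm=np.array([[np.cos(a),-np.sin(a)],[np.sin(a),np.cos(a)]])
for n in('top','scene'):
    f=np.load(f'/tmp/{n}.npz') if n=='top' else None
    p,d=(f['p'],f['d']) if f is not None else (None,None)
    if n=='scene':
        p=cv2.imread('pics/scene0.png')[:,:,::-1]; continue
    v,u=np.mgrid[:480,:640];P=bydepth(n,np.c_[u.ravel(),v.ravel()],d.ravel()).reshape(480,640,3)
    m=(P[...,2]>.15)&(P[...,2]<.2)&(np.hypot(P[...,0]-.6,P[...,1]+.12)<.035)
    q=P[m]; print(n,len(q),q[:,2].max(), 'mill-frame offset from (.583,-.178):',((q[:,:2]-[.583,-.178])@Rm*1000).round(0).tolist())
    m=(P[...,2]>.15)&(P[...,2]<.175)&(np.hypot(P[...,0]-.583,P[...,1]+.178)<.1)&(p.max(2)<90)
    q=P[m];print('coupler',len(q),q.mean(0),cv2.minEnclosingCircle((q[:,:2]*1000).astype(np.float32)))
E
```

```text
top 66 0.19977139617794926 mill-frame offset from (.583,-.178): [[15.0, 66.0], [16.0, 63.0], [16.0, 61.0], [17.0, 58.0], [15.0, 67.0], [12.0, 65.0], [14.0, 62.0], [12.0, 60.0], [14.0, 58.0], [8.0, 67.0], [9.0, 64.0], [10.0, 62.0], [10.0, 60.0], [12.0, 57.0], [8.0, 66.0], [6.0, 64.0], [6.0, 62.0], [9.0, 59.0], [8.0, 56.0], [9.0, 67.0], [3.0, 66.0], [4.0, 63.0], [6.0, 60.0], [6.0, 58.0], [6.0, 55.0], [3.0, 67.0], [1.0, 65.0], [2.0, 62.0], [2.0, 60.0], [3.0, 57.0], [-1.0, 67.0], [-1.0, 62.0], [-1.0, 59.0], [0.0, 57.0], [-4.0, 66.0], [-3.0, 63.0], [-3.0, 61.0], [-2.0, 59.0], [-2.0, 56.0], [-3.0, 67.0], [-8.0, 66.0], [-7.0, 63.0], [-7.0, 61.0], [-6.0, 58.0], [-4.0, 55.0], [-9.0, 67.0], [-11.0, 65.0], [-9.0, 62.0], [-9.0, 60.0], [-6.0, 57.0], [-12.0, 66.0], [-11.0, 64.0], [-12.0, 62.0], [-12.0, 59.0], [-11.0, 57.0], [-13.0, 66.0], [-13.0, 63.0], [-13.0, 61.0], [-15.0, 59.0], [-12.0, 56.0], [-13.0, 64.0], [-14.0, 62.0], [-13.0, 60.0], [-13.0, 57.0], [-14.0, 61.0], [-12.0, 56.0]]
coupler 253 [ 0.58940442 -0.17548219  0.16103107] ((623.7827758789062, -163.88909912109375), 62.63706970214844)
```

Emit:
play_rows:
  deltas:
    - [30,-20,45,-30,0,0,4]
    - [30,-35,90,-40,0,0,8]
    - [30,-50,135,-40,0,0,12]
    - [30,-65,180,-40,0,0,16]
    - [30,-80,225,-40,0,0,20]
    - [30,-90,270,-40,0,0,24]
    - [30,-95,300,-40,0,0,28]
    - [30,-95,300,-40,0,0,31]
    - [30,-95,300,-40,0,0,31]
    - [30,-95,300,-40,0,0,31]

```text
t: 15.05
eef_pos: [0.5954, -0.0238, 0.3095]
eef_rot: [[0.962, -0.272, 0.001], [-0.272, -0.962, 0.0], [0.001, -0.0, -1.0]]
contact_force: [-0.6, 0.8, 0.0]
gripper_width: 0.03
grip_force: 0.0
```

```bash
python3 - <<'E'
from h import *
to((.6,-.12,.30))
p,d=snap('scene'); 
a=p[110:330,270:430]
cv2.imwrite('pics/s3.png',cv2.convertScaleAbs(cv2.resize(a,None,fx=2.7,fy=2.7,interpolation=2),alpha=1.6)[:,:,::-1])
E
```

```text
t 15.05 tcp [ 0.5954 -0.0238  0.3095] yaw -15.8 w 30.0 F [-0.6  0.8  0. ]
(0.6, -0.12, 0.3) -> [30.6 91.3  9.5]
```

View pics/s3.png

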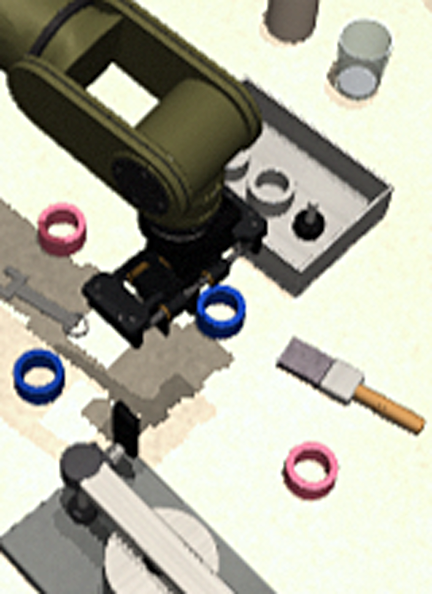

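The tub holds the puck (235,165), the ring (270,188) and the screw (310,222). The handle stands free at (127,428), so I'll go above it.

Emit:
play_rows:
  deltas:
    - [30,15,45,0,0,0,0]
    - [30,31,80,0,0,0,0]
    - [30,31,90,5,0,0,0]
    - [30,31,90,5,0,0,0]
    - [30,31,90,5,0,0,0]
    - [30,31,90,5,0,0,0]

```text
t: 15.7
eef_pos: [0.6007, -0.1176, 0.3042]
eef_rot: [[0.962, -0.272, 0.0], [-0.272, -0.962, 0.0], [-0.0, -0.0, -1.0]]
contact_force: [-0.1, 1.1, 0.2]
gripper_width: 0.03
grip_force: 0.0
```

```bash
python3 - <<'E'
from h import *
to((.601,-.119,.225))
p,d=snap('scene'); 
a=p[220:320,270:370]
cv2.imwrite('pics/s4.png',cv2.convertScaleAbs(cv2.resize(a,None,fx=5,fy=5,interpolation=2),alpha=2)[:,:,::-1])
E
```

```text
t 15.7 tcp [ 0.6007 -0.1176  0.3042] yaw -15.8 w 30.0 F [-0.1  1.1  0.2]
(0.601, -0.119, 0.225) -> [ 0.7  1.2 79.2]
```

View pics/s4.png

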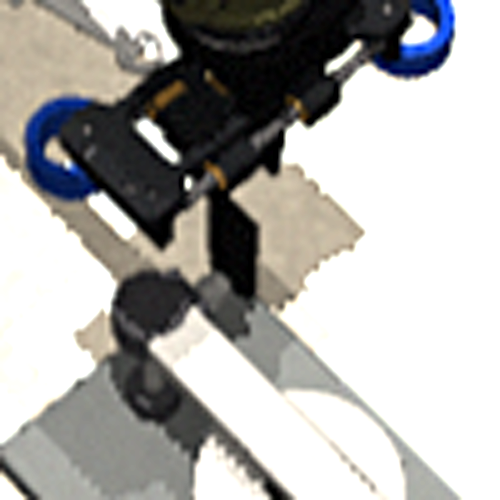

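The handle's upright plate, at crop (235,240), stands under the gripper between the fingers. I'll descend in two steps and close.

Emit:
play_rows:
  deltas:
    - [30,1,1,30,0,0,0]
    - [30,1,1,45,0,0,0]
    - [30,1,1,55,0,0,0]
    - [30,1,1,65,0,0,0]
    - [30,1,1,75,0,0,0]
    - [30,1,1,79,0,0,0]
    - [30,1,1,79,0,0,0]

```text
t: 16.45
eef_pos: [0.6011, -0.1203, 0.2245]
eef_rot: [[0.962, -0.274, -0.001], [-0.274, -0.962, 0.0], [-0.001, -0.0, -1.0]]
contact_force: [-0.1, 0.2, -0.2]
gripper_width: 0.0297
grip_force: 0.0
```

Emit:
play_rows:
  deltas:
    - [5,0,0,0,0,0,0]
    - [5,0,0,0,0,0,0]
    - [5,0,0,0,0,0,0]
    - [5,0,0,0,0,0,0]
    - [5,0,0,0,0,0,0]
  grip_force: 50

```text
t: 16.95
eef_pos: [0.6018, -0.1199, 0.2259]
eef_rot: [[0.962, -0.274, 0.002], [-0.274, -0.962, 0.001], [0.001, -0.001, -1.0]]
contact_force: [2.0, 4.2, 1.8]
gripper_width: 0.0115
grip_force: 50.0
```

Emit:
play_rows:
  deltas:
    - [5,0,-4,0,0,0,0]
    - [5,0,-8,0,0,0,0]
    - [5,0,-12,0,0,0,0]
    - [5,0,-16,0,0,0,0]
    - [5,0,-20,0,0,0,0]
    - [5,0,-22,0,0,0,0]
    - [5,0,-22,0,0,0,0]
    - [5,0,-22,0,0,0,0]

```text
t: 17.75
eef_pos: [0.6071, -0.1017, 0.2256]
eef_rot: [[0.962, -0.274, -0.001], [-0.274, -0.962, -0.005], [0.001, 0.005, -1.0]]
contact_force: [-2.2, -9.9, 3.1]
gripper_width: 0.012
grip_force: 50.0
```

Emit:
play_rows:
  deltas:
    - [5,0,-2,0,0,0,0]
    - [5,0,-2,0,0,0,0]
    - [5,1.8,-2,-4.8,0,-1.15,0]
    - [5,3.6,-2,-9.5,0,-2.3,0]
    - [5,5.6,-2,-14.2,0,-3.45,0]
    - [5,7.6,-2,-18.9,0,-4.6,0]
    - [5,7.6,-2,-18.9,0,-4.6,0]

```text
t: 18.45
eef_pos: [0.6148, -0.1021, 0.2436]
eef_rot: [[0.958, -0.275, -0.079], [-0.274, -0.961, 0.017], [-0.081, 0.005, -0.997]]
contact_force: [-4.6, -10.1, -1.0]
gripper_width: 0.0121
grip_force: 50.0
```

```bash
python3 - <<'E'
from h import *
to()
s=r.sense();print(np.round(s['torque'],2),s['grip_force'],np.round(s['joints'],1))
p,d=snap('scene'); 
a=p[220:340,260:380]
cv2.imwrite('pics/s5.png',cv2.convertScaleAbs(cv2.resize(a,None,fx=4,fy=4,interpolation=2),alpha=2)[:,:,::-1])
E
```

```text
t 18.45 tcp [ 0.6148 -0.1021  0.2436] yaw -16.0 w 12.1 F [ -4.6 -10.1  -1. ]
[-1.05 -0.29 -0.13] 50.00120937824249 [-14.3   7.9  98.5  -0.2  78.2  91.7]
```

View pics/s5.png

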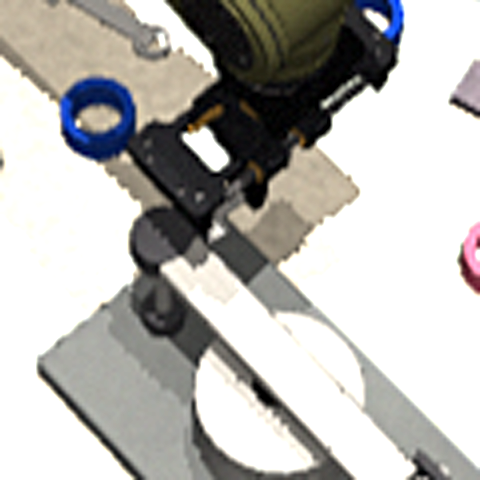

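The coupler has lifted off the ball, which shows under it at crop (160,305), so I'll carry on raising along the arc.

Emit:
play_rows:
  deltas:
    - [5,3.6,0,-9.5,0,-2.3,0]
    - [5,7.6,0,-18.9,0,-4.6,0]
    - [5,12,0,-28.1,0,-6.9,0]
    - [5,16.7,0,-37.1,0,-9.2,0]
    - [5,21.8,0,-46,0,-11.5,0]
    - [5,27.2,0,-54.6,0,-13.75,0]
    - [5,30.1,0,-58.8,0,-14.9,0]
    - [5,30.1,0,-58.8,0,-14.9,0]
    - [5,30.1,0,-58.8,0,-14.9,0]
    - [5,30.1,0,-58.8,0,-14.9,0]

```text
t: 19.5
eef_pos: [0.6475, -0.1116, 0.2986]
eef_rot: [[0.905, -0.275, -0.325], [-0.261, -0.961, 0.087], [-0.336, 0.006, -0.942]]
contact_force: [-4.9, -8.7, -1.5]
gripper_width: 0.0119
grip_force: 50.0
```

```bash
python3 - <<'E'
from h import *
to()
p,d=snap('scene'); v,u=np.mgrid[:480,:640]
P=bydepth('scene',np.c_[u.ravel(),v.ravel()],d.ravel()).reshape(480,640,3)
m=(np.hypot(P[...,0]-.60,P[...,1]+.19)<.05)&(P[...,2]>.17)
print(m.sum(),np.percentile(P[m][:,2],[10,50,90]))
mx=np.array([.961,-.275]);q=P[(P[...,2]>.15)&(abs((P[...,:2]-[.583,-.178])@[.275,.961])<.012)]
a=(q[:,:2]-[.583,-.178])@mx; k=(a>.04)&(a<.16); print('arm slope',np.degrees(np.polyfit(a[k],q[k,2],1)))
a=p[130:370,240:440]
cv2.imwrite('pics/s6.png',cv2.convertScaleAbs(cv2.resize(a,None,fx=2.5,fy=2.5,interpolation=2),alpha=2)[:,:,::-1])
E
```

```text
t 19.5 tcp [ 0.6475 -0.1116  0.2986] yaw -16.1 w 11.9 F [-4.9 -8.7 -1.5]
1293 [0.22750257 0.34854593 0.55671973]
arm slope [-60.54098852  19.56637752]
```

View pics/s6.png

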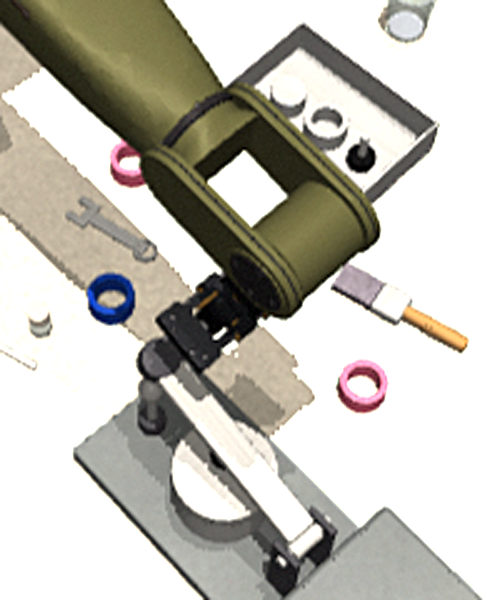

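```bash
python3 - <<'E'
from h import *
d=np.load('/tmp/scene.npz')['d']
for uv in((300,274),(302,272),(304,276),(320,292),(340,317),(355,335)): print(uv,bydepth('scene',uv,d[uv[1],uv[0]]).round(3))
to()
E
```

```text
(300, 274) [[ 0.597 -0.19   0.241]]
(302, 272) [[ 0.599 -0.183  0.242]]
(304, 276) [[ 0.609 -0.19   0.241]]
(320, 292) [[ 0.662 -0.197  0.217]]
(340, 317) [[ 0.736 -0.218  0.187]]
(355, 335) [[ 0.791 -0.234  0.171]]
t 19.55 tcp [ 0.6475 -0.1116  0.2986] yaw -16.1 w 11.8 F [-4.5 -9.1 -2.4]
```

The coupler top reads 0.241 m against 0.161 m when down, so the nose is up about 80 mm. The grip is steady and all three parts lie in the tub, so I'm handing in.

```bash
python3 -c "
from station import r
print(r.finish_job())"
```

```text
the job is handed in; nothing more can be done
None
```

The job is handed in: the puck, ring and hand screw are in the tub, and the latch is pulled out with the hold-down arm's nose held about 80 mm up in the gripper. It took about 20 s of the 72 s allowed, and I saw nothing else on the bench moved.

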